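Clamp the mug in the decorating jig

ROBOT

A 7-joint arm with a two-finger parallel gripper is mounted at the origin on the work surface. World frame = base frame: x ahead of the robot, y to its left, z up, the work surface at z = 0. Lengths are in m, angles in rad, forces in N, time in s.
With the tool pointing down it reaches from about 0.425 to 0.8 m from the base axis. Payload 8.3 kg.
Tool frame: the origin (TCP) lies at the very end of the fingers, on their centre line; the grasp point (between the pads) lies 19 mm behind it; z points along the fingers, y is the line along which they close (so a half turn about z gives the same grasp; the last joint's range is limited). The gripper opens to 85 mm and grips with 20 to 120 N. Pads are 22 mm wide; open, the fingers measure 114 mm over their backs; the gripper's body (76 mm by 85 mm) begins 54 mm behind the grasp point. The pads swing forward as they close: fully open they stand 13 mm farther back than shut.
Start: joints at [-1.251, 0.383, 0.016, 1.37, -0.006, 1.388, -0.046], TCP at [0.233, 0.58, 0.231] pointing down, gripper open.
Joint ranges: [-2.95, 2.95], [-0.25, 2.06], [-1.52, 1.56], [0.18, 2.33], [-1.44, 4.58], [0.02, 2.06], [-3.01, 3.01]. Speed limits (rad/s): [2.39, 2.39, 3.01, 3.01, 3.14, 3.14, 3.14].

INTERFACE

Orientations are given as a rotation vector (axis times angle).
In Python, from cell import readout, imaging, ticket, models gives the robot as it stands. The module is installed in compiled form; this text tells all that it offers.
- The arm moves only by the tool send_rows, never from a script. Its arguments are lists of equal length, an entry for each row: "offset": the shift along the tool's x, y, z in m, a list of three; "spin": the turn about the tool's z in degrees; "fingers": the closure, from -1 (fully open) to 1 (shut). A call has 1 to 12 rows; each row shifts and turns the commanded pose from where the row before left it, along the tool's axes as they then stand; what a row does not reach is not made up. A row lasts 1/8 s, in which the tool goes at most 62.5 mm and 10.7 degrees, less where a joint would pass 70% of its speed; a pose out of reach is approached as far as the arm can. A call is refused whole if a number of a shift passes 0.0625 or a number of a turn 10.7, either way. A call with a gripper value outside its range is refused whole. The fingers move at their own pace and stop on an object; "squeeze" is the grip in N (left out, the last holds). Time passes only in rows, so rows that do not move let the fingers close. It gives the time, the measured TCP pose, the force, the opening and the grip force at its end, in the units of the state.
- readout.get_obs(): the state, without advancing time (a new reading comes with each control period).
- imaging.snapshot(name): name is "scene" or "top" or "wrist"; returns a dict with "color" (400x640x3 uint8, red, green, blue), "fx", "fy", "cx", "cy" (pixels), "extrinsics" (4x4, takes a point from camera to world coordinates). Camera axes: x right, y down, z forward; pixel columns grow to the right and rows downward; lengths in m; the calibration is good to about 2 mm. A picture is of the moment at which its call begins. There is no depth.
- ticket.hand_in(): hands the job in; it is judged then, once.
Trained networks look in a picture, given as the dict that the camera call returned (one of the last four; its "shot" number tells which), for a name from the list of things; names that differ only in an ending like _2 or _b are one class to them, and where a whole thing is asked for, a point or a joint stands for the part that bears it (a point fixed in the world has none). Each returns a list of dicts, best first, with "score" (0 to 1); they miss things now and then, are a little off and sometimes report something else, mostly with a low value. They report only what shows in the picture. A call takes as long as a camera call. They do not tell look-alikes from the thing itself.
- models.boxes_of(name, picture): "bbox" ([centre column, centre row, width, height] in pixels, round what is visible of it).
- models.masks_of(name, picture): "region" (400x640 bool, what is visible of it) and "bbox" ([centre column, centre row, width, height] in pixels, round what is visible of it).
- models.pinpoint(name, picture): "pixel" ([column, row] in pixels: a listed point, or the origin of a listed thing).
The state is a dict: "clock": time; "joint_pos": joint angles; "joint_velocities": joint speeds; "joint_efforts": joint torques, N m; "position": TCP position; "tcp_rot": TCP orientation; "ft_force": force on the tool from outside, world axes, zero at the start; "moment": the same for the moment, N m; "grip_width": opening from 0.0 (shut) to 1.0 (fully open); "grip_force": force on a finger pad.
Only numpy, scipy, OpenCV 4.12 (cv2) and the standard library are available. Lean on these libraries where they do the work, as an engineer would, in place of code of your own. Each camera call takes 0.05 s, during which the arm holds its last target. There are 200 camera calls.

TASK

The next bisque mug to be painted stands loose in the decorating jig. Swing the jig's cam lever back to free the sliding jaw, push the jaw up until the mug is held snugly between it and the fixed end stop, then swing the lever across again to lock the jaw fully there. Keep the mug upright and leave the other things on the table where they are.

Things in the scene. Friction and masses are not known exactly. Their poses are not given: they have to be found in the camera images.
- jig: Jig, fixed: plywood board 150 x 410 x 18 mm (its x, y, z), origin centred under it, on the table. +y runs along the rail from jaw to fixed end stop. Rail 30 mm wide, top 38 mm above the table, x = 0, y -200 to 45 mm. Fixed wooden end stop at the +y end, 100 mm wide, top 88 mm above the table; its flat cork face is at y = 159 mm, so a mug against it has its axis at y = 119 mm.
- jaw_slide (a joint): Jaw travel along the jig's +y (m), 0 = farthest from the end stop, limit 0.135; about 0.108 when it holds the mug. Drags with 3 N when free; cannot be slid while locked. The jaw is an upright plate 100 mm wide, 12 mm thick with its cork face, 22 to 106 mm above the table, on a wooden saddle reaching 102 mm behind the face, top 56 mm above the table.
- jaw_face (a point): Centre of the jaw's cork face (the side that touches the mug), 70 mm above the table; axes parallel to the jig's.
- jaw_back (a point): Point on the back of the jaw plate (the side away from the mug), on the centre line, 85 mm above the table: the place to push. Behind it the saddle is clear for 35 mm or more on the centre line.
- cam_lever (a joint): Angle of the cam lever about its upright pivot (rad). 0 = fully free: the lever points straight back along the rail (jig's -y). It turns clockwise seen from above; the cam begins to bite at about 0.8, and 1.5 = fully locked (at its stop): the lever lies across the saddle, pointing to the jig's -x. It stays where it is left.
- lever_pivot (a point): Pivot of the cam lever on the saddle, 36 mm to the jig's +x of the centre line and 70 mm behind the jaw's face, at the lever bar's mid-height, 67 mm above the table. The hub is 34 mm across.
- lever_tip (a point): Middle of the black upright knob at the lever's end, 112 mm from the pivot: 24 mm across, from 60 to 101 mm above the table. The steel lever bar between is 16 mm wide, from 60 to 74 mm above the table.
- mug: Off-white bisque mug, 80 mm across, 85 mm tall, straight sided, with a side handle along its own +y reaching 77 mm from its axis; origin at the centre of its foot. It stands on the jig's board (18 mm above the table), a little short of the end stop, handle pointing roughly to the jig's -x.
- spare_mug: A like mug standing on the table beside the jig; leave it alone. Origin at the centre of its foot.
- paint_jar: Closed jar 64 mm across, 75 mm tall beside the jig; leave it alone. Origin under its centre.
- glaze_jar: Closed jar 72 mm across, 90 mm tall beside the jig; leave it alone. Origin under its centre.
- brush: Flat paint brush 190 mm long, 42 mm wide, lying beside the jig; leave it alone. Origin under its middle.
- brush_pot: Steel pot of brushes, 84 mm across, 110 mm tall (brushes to 210 mm); leave it alone. Origin under its centre.
- water_bottle: Green bottle 70 mm across, 200 mm tall on the right; leave it alone. Origin under its centre.
Things that resemble listed ones, but are neither listed nor needed, are in the scene too. What is shaped like the mug but blue is not meant.

How it is judged:
On the way, in this order (a step that is already met when the one before it is completed fails the run):
1. the cam lever is swung back, freeing the jaw (value of joint cam_lever below 0.5 rad), for 0.1 s.
2. with the lever free, the jaw is pushed up so that the mug sits snugly between jaw and end stop (value of joint cam_lever below 0.6 rad and y of mug in the frame of jaw_face below 0.0435 m and y of mug in the frame of jig above 0.115 m), for 0.2 s.
3. the cam lever is swung across, locking the jaw (value of joint cam_lever above 1.25 rad), for 0.2 s.
At the end, for the whole second after the job is handed in: The lever is locked (beyond 1.25 rad), the mug stands upright (within 0.08 rad) and at rest on the jig's board, within about 4 mm of touching the end stop and with less than about 3.5 mm of slack at the jaw's face (value of joint cam_lever above 1.25 rad and y of mug in the frame of jaw_face below 0.0435 m and y of mug in the frame of jig above 0.115 m and z of mug in the frame of jig below 0.022 m and angle between mug's own z axis and vertical below 0.08 rad and linear speed of mug below 0.02 m/s and velocity of joint jaw_slide between -0.01 and 0.01 m/s).
It fails at once if the mug is tipped over (angle between mug's own z axis and vertical above 0.5 rad).
It fails at once if another thing on the table is moved by more than 40 mm (distance of any of spare_mug, paint_jar, glaze_jar, brush, brush_pot, water_bottle from where it was at the start of the episode above 0.04 m).
It also fails if it takes over 64 s, if anything falls off the work surface, if the arm or the gripper's body presses on something with over 40 N, if the wrist force passes 120 N, or if a joint passes its speed limit or range.

## Working session

There is one attempt and no reset: what is moved stays moved. The work goes in short steps, Python scripts to look and compute and a tool call to move; the robot and the scene stay as the last step left them, time stands still between calls to the robot, and variables do not carry over. Pictures are saved under pics/ and viewed, at most 13 in all, crops included, and the job is handed in when it is done.

Besides the shell and the picture viewer there is one more tool, called after ">>>" as name(argument=value, ...) on one line, values as JSON. send_rows: Moves the arm, as the interface text tells. Its arguments: {"type":"object","properties":{"offset":{"type":"array"},"spin":{"type":"array"},"fingers":{"type":"array"},"squeeze":{"type":"number"}},"required":["offset","spin","fingers"]}

```bash
mkdir -p pics
cat > h.py <<'E'
import numpy as np, cv2
from cell import readout, imaging, ticket, models
from scipy.spatial.transform import Rotation as R
def ray(p,px):
    E=np.array(p["extrinsics"]); d=E[:3,:3]@np.array([(px[0]-p["cx"])/p["fx"],(px[1]-p["cy"])/p["fy"],1]); return E[:3,3],d
def onz(p,px,z):
    o,d=ray(p,px); return o+d*(z-o[2])/d[2]
def save(p,n): cv2.imwrite("pics/"+n,p["color"][:,:,::-1])
E
python3 - <<'E'
from h import *
o=readout.get_obs(); print({k:np.round(v,3) for k,v in o.items()})
Z=dict(jaw_face=.07,jaw_back=.085,lever_pivot=.067,lever_tip=.08,mug=.018,jig=0,spare_mug=0,paint_jar=0,glaze_jar=0,brush=0,brush_pot=0,water_bottle=0)
for c in("top","scene"):
    p=imaging.snapshot(c); save(p,c+"0.png"); print(c,np.round(np.array(p["extrinsics"]),3).tolist())
    for n,z in Z.items():
        for r in models.pinpoint(n,p)[:2]: print(n,round(r["score"],2),np.round(r["pixel"]),np.round(onz(p,r["pixel"],z),3))
E
```

```text
{'clock': np.float64(0.0), 'joint_pos': array([-1.251,  0.384,  0.016,  1.371, -0.006,  1.388, -0.046]), 'joint_velocities': array([ 0.001, -0.   ,  0.001, -0.002, -0.   ,  0.002,  0.   ]), 'joint_efforts': array([-0.0000e+00, -6.2759e+01,  8.4400e-01, -3.7184e+01,  1.6000e-02,
        1.4000e-02, -0.0000e+00]), 'position': array([0.233, 0.579, 0.23 ]), 'tcp_rot': array([-5.970e-01, -3.084e+00,  3.000e-03]), 'ft_force': array([-0.017, -0.469, -0.856]), 'moment': array([-0.011,  0.017,  0.031]), 'grip_force': np.float64(0.0), 'grip_width': np.float64(1.003)}
top [[-0.009, -0.996, 0.089, 0.422], [-1.0, 0.009, 0.001, -0.028], [-0.002, -0.089, -0.996, 1.268], [0.0, 0.0, 0.0, 1.0]]
jaw_face 0.59 [284. 195.] [0.529 0.071 0.07 ]
jaw_back 0.71 [287. 192.] [0.539 0.061 0.085]
lever_pivot 0.79 [310. 189.] [ 0.547 -0.007  0.067]
lever_pivot 0.38 [458. 198.] [ 0.517 -0.44   0.067]
lever_tip 0.55 [307. 225.] [0.44  0.004 0.08 ]
mug 0.84 [182. 185.] [0.567 0.39  0.018]
mug 0.71 [248. 189.] [0.555 0.188 0.018]
jig 0.57 [287. 192.] [0.545 0.067 0.   ]
spare_mug 0.74 [237. 234.] [0.415 0.223 0.   ]
p
[... 563 characters left out ...]
ot 0.9 [329. 223.] [ 0.569 -0.009  0.067]
lever_pivot 0.37 [361. 224.] [0.532 0.067 0.067]
lever_tip 0.57 [350. 192.] [ 0.449 -0.002  0.08 ]
mug 0.93 [477. 304.] [0.587 0.391 0.018]
mug 0.84 [435. 199.] [0.299 0.211 0.018]
jig 0.75 [360. 240.] [ 0.531  0.07  -0.   ]
spare_mug 0.87 [429. 229.] [0.406 0.226 0.   ]
spare_mug 0.31 [215. 173.] [ 0.502 -0.458 -0.   ]
paint_jar 0.83 [337. 278.] [0.668 0.065 0.   ]
paint_jar 0.62 [356. 216.] [0.459 0.023 0.   ]
glaze_jar 0.82 [385. 310.] [0.692 0.204 0.   ]
glaze_jar 0.45 [357. 219.] [0.466 0.032 0.   ]
brush 0.83 [290. 247.] [ 0.643 -0.087  0.   ]
brush_pot 0.82 [214. 172.] [ 0.501 -0.465 -0.   ]
water_bottle 0.69 [210. 219.] [ 0.664 -0.345  0.   ]
```

View pics/top0.png

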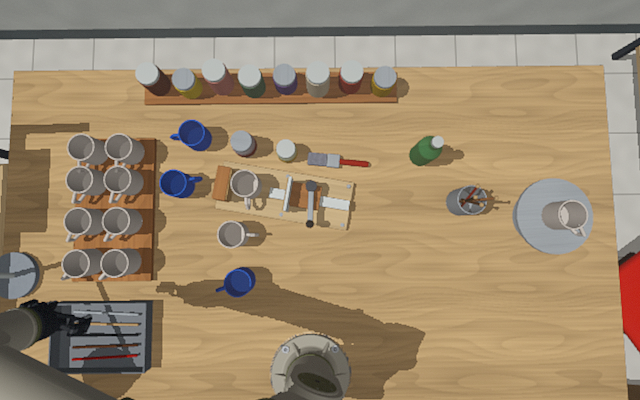

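View pics/scene0.png

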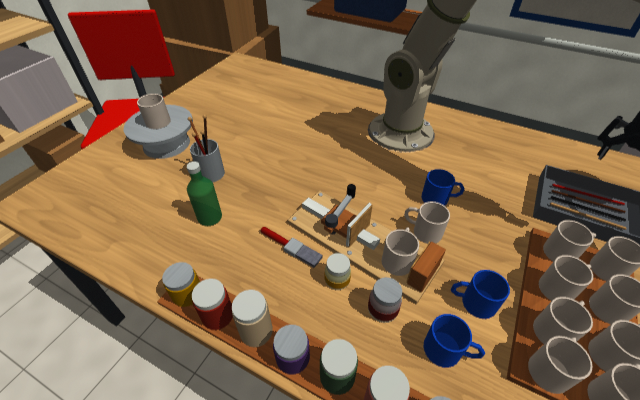

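Run:
```python
from h import *
p=imaging.snapshot("top"); c=p["color"][155:240,205:365,::-1]
cv2.imwrite("pics/crop0.png",cv2.resize(c,None,fx=5,fy=5,interpolation=cv2.INTER_CUBIC))
ps=imaging.snapshot("scene")
for q in(p,ps):
  for r in models.masks_of("jig",q)[:2]:
    m=r["region"]; print(r["score"],m.sum(),np.round(r["bbox"]))
    k=cv2.findContours(m.astype(np.uint8),0,2)[0]; k=max(k,key=cv2.contourArea)
    print([np.round(onz(q,x,.018)[:2],3).tolist() for x in cv2.approxPolyDP(k,5,True)[:,0]])
```

```text
0.78 5779 [283. 198. 139.  70.]
[[0.624, 0.28], [0.53, 0.297], [0.496, 0.278], [0.429, -0.113], [0.57, -0.128], [0.639, 0.255]]
0.61 6534 [367. 244. 158. 122.]
[[0.569, -0.137], [0.59, -0.122], [0.604, 0.052], [0.637, 0.155], [0.615, 0.196], [0.654, 0.26], [0.507, 0.289], [0.468, 0.282], [0.462, 0.245], [0.492, 0.216], [0.588, 0.218], [0.606, 0.177], [0.57, 0.144], [0.475, 0.133], [0.455, 0.069], [0.41, 0.047], [0.449, 0.032], [0.448, -0.007], [0.357, -0.032], [0.438, -0.031], [0.438, -0.111]]
```

View pics/crop0.png

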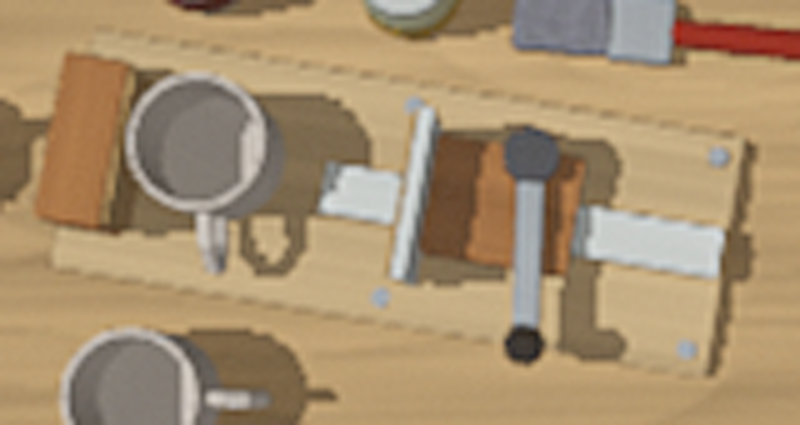

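```bash
cat >> h.py <<'E'
def J(x,y,P): # jig -> world
    c,s=np.cos(P[2]),np.sin(P[2]); return np.array([P[0]+c*x-s*y,P[1]+s*x+c*y])
def toJ(w,P):
    c,s=np.cos(P[2]),np.sin(P[2]); d=np.array(w[:2])-P[:2]; return np.array([c*d[0]+s*d[1],-s*d[0]+c*d[1]])
E
python3 - <<'E'
from h import *
from scipy.optimize import least_squares
p=imaging.snapshot("top"); ps=imaging.snapshot("scene")
f=lambda u,v,z: onz(p,(205+(u+.5)/5-.5,155+(v+.5)/5-.5),z)[:2]
W=[f(712,375,.018),f(748,140,.018),f(52,265,.018),f(95,32,.018)]
M=[(-.075,-.205),(.075,-.205),(-.075,.205),(.075,.205)]
r=least_squares(lambda P:np.concatenate([J(*m,P)-w for m,w in zip(M,W)]),[.54,.07,0])
P=r.x; print("jig",P,np.round(r.fun,4))
hub=f(530,155,.078); tip=f(524,345,.101)
print("hub",hub,toJ(hub,P),"tip",tip,toJ(tip,P))
for u,v in((425,105),(402,280)): print("jaw top",toJ(f(u,v,.106),P))
print("mug rim",toJ(f(198,143,.103),P),"stop top edge",toJ(f(130,65,.088),P),toJ(f(105,228,.088),P))
for n,z in(("jaw_face",.07),("jaw_back",.085),("lever_pivot",.067),("lever_tip",.08)):
  for q in(p,ps): x=models.pinpoint(n,q)[0]; print(n,toJ(onz(q,x["pixel"],z),P))
o=readout.get_obs(); T=R.from_rotvec(o["tcp_rot"]).as_matrix(); print(np.round(T,3))
np.save("P.npy",P)
E
```

```text
jig [ 0.53451664  0.07331156 -0.17308211] [-0.0016  0.0008  0.0019 -0.0007 -0.0018  0.0005  0.0015 -0.0006]
hub [ 0.55630122 -0.00734434] [ 0.03534959 -0.07569907] tip [ 0.44461682 -0.00353411] [-0.07532229 -0.09117997]
jaw top [ 0.0509562  -0.01243266]
jaw top [-0.05032521 -0.0165649 ]
mug rim [0.00826404 0.11292513] stop top edge [0.04823024 0.16338301] [-0.04812149  0.16027505]
jaw_face [-0.00086523 -0.00595379]
jaw_face [ 0.00010557 -0.01447081]
jaw_back [ 0.00772184 -0.01426017]
jaw_back [ 0.05139304 -0.07479037]
lever_pivot [ 0.01732098 -0.07581864]
lever_pivot [ 0.04398543 -0.08007369]
lever_tip [-0.07647257 -0.0817936 ]
lever_tip [-0.07300063 -0.08678609]
[[-0.928  0.374 -0.   ]
 [ 0.374  0.928 -0.   ]
 [ 0.    -0.    -1.   ]]
```

>>> send_rows(offset=[[0, 0, 0], [0, 0, 0], [-0.05, -0.04, 0], [-0.05, -0.04, 0], [-0.05, -0.04, 0], [-0.05, -0.04, 0], [-0.05, -0.04, 0], [-0.05, -0.04, 0], [0, -0.045, 0], [0, -0.045, 0], [0, -0.045, 0], [0, -0.045, 0]], spin=[-6, -6, 0, 0, 0, 0, 0, 0, 0, 0, 0, 0], fingers=[-1, -1, -1, -1, -1, -1, -1, -1, -0.2, -0.2, -0.2, -0.2])

```text
clock: 3.5
position: [0.4501, 0.1197, 0.2315]
tcp_rot: [0.272, 3.129, 0.0]
ft_force: [0.5, -0.0, -0.2]
grip_width: 0.599
grip_force: 0.0
```

```bash
cat >> h.py <<'E'
P=np.load("P.npy") if __import__("os").path.exists("P.npy") else None
def st():
    o=readout.get_obs(); T=R.from_rotvec(o["tcp_rot"]).as_matrix()
    yaw=np.degrees(np.arctan2(*(T[:2,1]))) # tool y angle from world y towards +x
    print("t",round(float(o["clock"]),2),"jig xy",np.round(toJ(o["position"],P),4),"z",round(o["position"][2],4),"yaw rel jig y (cw+)",round(yaw+np.degrees(P[2]),2),"F",np.round(o["ft_force"],1),"grip",np.round([o["grip_width"],o["grip_force"]],2),"q7",round(o["joint_pos"][6],2))
    return o
E
python3 -c "
from h import *
st(); p=imaging.snapshot('wrist'); save(p,'w1.png')
for n,z in(('lever_pivot',.067),('lever_tip',.08),('jaw_face',.07),('mug',.018)):
  for r in models.pinpoint(n,p)[:1]: print(n,round(r['score'],2),np.round(r['pixel']),toJ(onz(p,r['pixel'],z),P))
"
```

```text
t 3.5 jig xy [-0.0912  0.0312] z 0.2315 yaw rel jig y (cw+) 0.02 F [ 0.5 -0.  -0.2] grip [0.6 0. ] q7 1.08
lever_pivot 0.65 [232. 281.] [ 0.03766182 -0.07495258]
lever_tip 0.8 [206. 200.] [-0.07245972 -0.08903541]
jaw_face 0.86 [288. 253.] [-0.00277522 -0.00356232]
mug 0.9 [527. 216.] [-0.02898151  0.31129221]
```

View pics/w1.png

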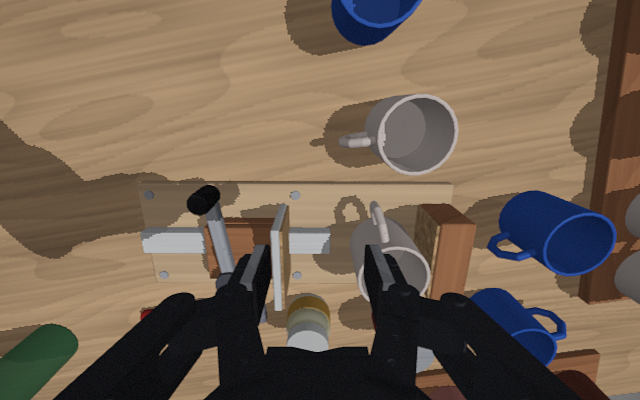

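>>> send_rows(offset=[[0, 0, 0], [0, 0, 0], [0, 0, 0], [0, 0, 0], [0, 0, 0], [0, 0, 0], [0, 0, 0], [0, 0, 0], [0, 0, 0], [0, 0, 0], [0, 0, 0], [0, 0, 0]], spin=[10.6, 10.6, 10.6, 10.6, 10.6, 10.6, 10.6, 10.6, 10.6, 10.6, 10.6, 10.6], fingers=[-0.2, -0.2, -0.2, -0.2, -0.2, -0.2, -0.2, -0.2, -0.2, -0.2, -0.2, -0.2])

```text
clock: 5.25
position: [0.4504, 0.1229, 0.2311]
tcp_rot: [2.926, 1.143, -0.001]
ft_force: [-0.5, -0.4, -0.2]
grip_width: 0.598
grip_force: 0.0
```

>>> send_rows(offset=[[0, 0, 0], [0, 0, 0], [0, 0, 0], [0, 0, 0], [0, 0, 0], [0.006, 0.04, 0], [0.006, 0.04, 0], [0.005, 0.04, 0], [0, 0, 0.04], [0, 0, 0], [0, 0, 0], [0, 0, 0]], spin=[10.5, 10.5, 10.5, 10.5, 10.8, 0, 0, 0, 0, 0, 0, 0], fingers=[-0.2, -0.2, -0.2, -0.2, -0.2, -0.2, -0.2, -0.2, -0.2, -0.2, -0.2, -0.2])

```text
refused, turn out of range in row 5
```

>>> send_rows(offset=[[0, 0, 0], [0, 0, 0], [0, 0, 0], [0, 0, 0], [0, 0, 0], [0.006, 0.04, 0], [0.006, 0.04, 0], [0.005, 0.04, 0], [0, 0, 0.04], [0, 0, 0], [0, 0, 0], [0, 0, 0]], spin=[10.5, 10.5, 10.6, 10.6, 10.6, 0, 0, 0, 0, 0, 0, 0], fingers=[-0.2, -0.2, -0.2, -0.2, -0.2, -0.2, -0.2, -0.2, -0.2, -0.2, -0.2, -0.2])

```text
clock: 6.75
position: [0.4474, 0.001, 0.1925]
tcp_rot: [-3.13, 0.269, -0.003]
ft_force: [-0.7, -0.1, -0.2]
grip_width: 0.597
grip_force: 0.0
```

```bash
python3 -c "
from h import *
st()
for c in ('wrist','top','scene'):
 p=imaging.snapshot(c)
 if c=='wrist': save(p,'w2.png')
 for n,z in(('lever_pivot',.067),('lever_tip',.08)):
  for r in models.pinpoint(n,p)[:1]: print(c,n,round(r['score'],2),np.round(r['pixel']),toJ(onz(p,r['pixel'],z),P))
"
```

```text
t 6.75 jig xy [-0.0734 -0.0863] z 0.1925 yaw rel jig y (cw+) -180.08 F [-0.7 -0.1 -0.2] grip [0.6 0. ] q7 -1.81
wrist lever_pivot 0.91 [306.  67.] [ 0.03579333 -0.07638265]
wrist lever_tip 0.85 [322. 193.] [-0.07298528 -0.09112933]
top lever_tip 0.54 [285. 196.] [-0.00607306 -0.00707167]
scene lever_pivot 0.77 [330. 221.] [ 0.03970131 -0.07736102]
scene lever_tip 0.69 [347. 189.] [-0.07355836 -0.10217789]
```

View pics/w2.png

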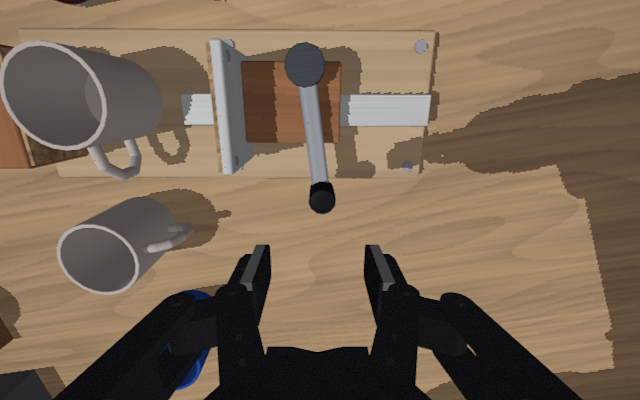

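>>> send_rows(offset=[[-0.001, 0.005, 0], [0, 0, 0.03], [0, 0, 0.03], [0, 0, 0.03], [0, 0, 0.028], [0, 0, 0], [0, 0, 0], [0, 0, 0], [0, 0, 0], [0, 0, 0], [0, 0, 0]], spin=[0, 0, 0, 0, 0, 0, 0, 0, 0, 0, 0], fingers=[-0.2, -0.2, -0.2, -0.2, -0.2, -0.2, 1, 1, 1, 1, 1], squeeze=30)

```text
clock: 8.57
position: [0.4455, -0.0044, 0.0746]
tcp_rot: [-3.129, 0.272, -0.003]
ft_force: [-2.6, 1.4, 8.4]
grip_width: 0.27
grip_force: 29.3
```

Run:
```python
from h import *
st()
# arc rows: pivot, lever angle a: tip = piv + .112*(-sin a, -cos a); tool x dir at yaw180+spin
n=10; d=np.radians(8.2); Rr=.112
# each row: chord in the tool frame at row start (tool x points at the pivot, tool y away from stop)
print("chord tool frame",Rr*(1-np.cos(d)),Rr*np.sin(d))
```

```text
t 8.57 jig xy [-0.0743 -0.0919] z 0.0746 yaw rel jig y (cw+) -179.99 F [-2.6  1.4  8.4] grip [ 0.27 29.34] q7 -1.72
chord tool frame 0.0011450621383276333 0.015974440575017304
```

>>> send_rows(offset=[[0, 0, -0.002], [0.0032, 0.0151, 0], [0.0032, 0.0151, 0], [0.0032, 0.0151, 0], [0, 0, 0]], spin=[0, -7.9, -7.9, -7.9, 0], fingers=[1, 1, 1, 1, 1])

```text
clock: 9.2
position: [0.4539, -0.0507, 0.0753]
tcp_rot: [3.118, 0.378, 0.004]
ft_force: [7.2, 1.6, -11.0]
grip_width: 0.266
grip_force: 32.3
```

```bash
cat >> h.py <<'E'
def lev(piv):
    o=st(); d=toJ(o["position"],P)-piv; print("lever",np.arctan2(-d[0],-d[1]),"rad",np.hypot(*d))
E
python3 -c "
from h import *
lev(np.array([.0365,-.0765]))"
```

```text
t 9.2 jig xy [-0.0581 -0.1361] z 0.0753 yaw rel jig y (cw+) 156.25 F [  7.2   1.6 -11. ] grip [ 0.27 32.34] q7 -1.2
lever 1.0086269423806085 rad 0.11179617830560719
```

>>> send_rows(offset=[[0.0032, 0.0151, 0], [0.0032, 0.0151, 0], [0.0032, 0.0151, 0], [0.0032, 0.0151, 0], [0, 0, 0]], spin=[-7.9, -7.9, -7.9, -7.9, 0], fingers=[1, 1, 1, 1, 1])

```text
clock: 9.82
position: [0.4906, -0.0989, 0.0752]
tcp_rot: [2.897, 1.212, 0.001]
ft_force: [3.6, 0.7, -4.2]
grip_width: 0.265
grip_force: 33.0
```

```bash
python3 -c "
from h import *
lev(np.array([.0365,-.0765]))"
```

```text
t 9.82 jig xy [-0.0136 -0.1772] z 0.0752 yaw rel jig y (cw+) 124.67 F [ 3.6  0.7 -4.2] grip [ 0.27 33.03] q7 -0.53
lever 0.4616090150293046 rad 0.11243141069422985
```

>>> send_rows(offset=[[0.0032, 0.0151, 0], [0.0032, 0.0151, 0], [0.0032, 0.0151, 0], [0, 0, 0], [0, 0, 0], [0, 0, 0], [0, 0, -0.04], [0, 0, -0.04], [0, 0, 0]], spin=[-7.9, -7.9, -7.9, 0, 0, 0, 0, 0, 0], fingers=[1, 1, 1, 1, -0.2, -0.2, -0.2, 1, 1])

```text
clock: 10.95
position: [0.5334, -0.1179, 0.1591]
tcp_rot: [2.585, 1.778, 0.008]
ft_force: [-0.1, 0.3, -0.4]
grip_width: 0.186
grip_force: 0.0
```

```bash
python3 -c "
from h import *
lev(np.array([.0365,-.0765]))
for c in ('wrist','top','scene'):
 p=imaging.snapshot(c)
 for n,z in(('lever_pivot',.067),('lever_tip',.08),('jaw_face',.07),('jaw_back',.085)):
  for r in models.pinpoint(n,p)[:1]: print(c,n,round(r['score'],2),np.round(r['pixel']),toJ(onz(p,r['pixel'],z),P))
save(p,'s3.png')
"
```

```text
t 10.95 jig xy [ 0.0318 -0.1886] z 0.1591 yaw rel jig y (cw+) 101.04 F [-0.1  0.3 -0.4] grip [0.19 0.  ] q7 -0.12
lever 0.04175525151911684 rad 0.11215171419765634
wrist lever_pivot 0.75 [294.  60.] [ 0.03656226 -0.07614572]
wrist lever_tip 0.78 [316. 209.] [ 0.03012065 -0.19076429]
top lever_pivot 0.76 [311. 187.] [ 0.03144534 -0.07735329]
top jaw_face 0.84 [286. 194.] [-0.00033208 -0.00735843]
top jaw_back 0.63 [289. 194.] [-0.00016535 -0.01857666]
scene lever_pivot 0.63 [327. 222.] [ 0.04647139 -0.08215487]
scene lever_tip 0.73 [299. 197.] [ 0.03184243 -0.18997581]
scene jaw_face 0.61 [358. 224.] [ 0.00414669 -0.01082492]
scene jaw_back 0.56 [356. 217.] [ 0.00119115 -0.02348642]
```

>>> send_rows(offset=[[0, 0, 0], [0, 0, 0], [0.038, -0.009, 0], [0.038, -0.009, 0], [0.038, -0.009, 0], [0.039, -0.009, 0], [0, 0, 0], [0, 0, 0.03], [0, 0, 0.03], [0, 0, 0.02], [0, 0, 0.01], [0, 0, 0]], spin=[-5.5, -5.5, 0, 0, 0, 0, 0, 0, 0, 0, 0, 0], fingers=[1, 1, 1, 1, 1, 1, 1, 1, 1, 1, 1, 1])

```text
clock: 13.2
position: [0.5223, 0.0387, 0.065]
tcp_rot: [-2.406, -2.02, 0.002]
ft_force: [-0.3, 0.5, -0.0]
grip_width: 0.002
grip_force: 0.0
```

```bash
python3 -c "
from h import *
st(); save(imaging.snapshot('wrist'),'w4.png')"
```

```text
t 13.2 jig xy [-0.0061 -0.0362] z 0.065 yaw rel jig y (cw+) 90.05 F [-0.3  0.5 -0. ] grip [0. 0.] q7 -0.23
```

View pics/w4.png

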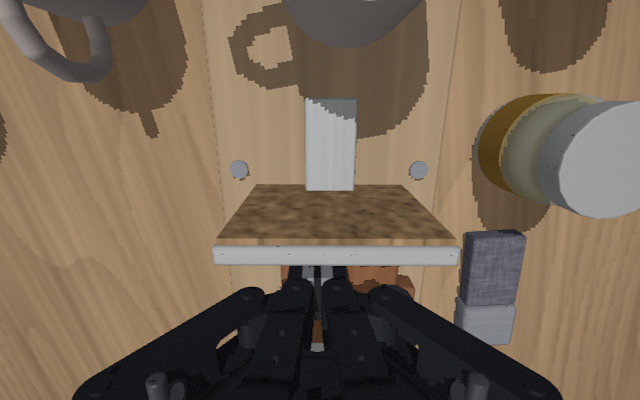

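>>> send_rows(offset=[[0.006, 0, 0], [0.007, 0, 0], [0.007, 0, 0], [0.007, 0, 0], [0.007, 0, 0], [0.007, 0, 0], [0.007, 0, 0], [0.007, 0, 0], [0.007, 0, 0], [0.005, 0, 0], [0.004, 0, 0], [0, 0, 0]], spin=[0, 0, 0, 0, 0, 0, 0, 0, 0, 0, 0, 0], fingers=[1, 1, 1, 1, 1, 1, 1, 1, 1, 1, 1, 1])

```text
clock: 14.75
position: [0.5345, 0.1102, 0.0651]
tcp_rot: [-2.404, -2.022, -0.0]
ft_force: [-0.3, -0.8, 0.1]
grip_width: 0.0
grip_force: 0.0
```

```bash
python3 -c "
from h import *
st();p=imaging.snapshot('top')
for n,z in(('jaw_face',.07),('jaw_back',.085),('lever_pivot',.067),('mug',.018)):
  for r in models.pinpoint(n,p)[:2]: print(n,round(r['score'],2),toJ(onz(p,r['pixel'],z),P))"
```

```text
t 14.75 jig xy [-0.0064  0.0363] z 0.0651 yaw rel jig y (cw+) 89.96 F [-0.3 -0.8  0.1] grip [0. 0.] q7 -0.36
jaw_face 0.39 [ 0.00453496 -0.00591723]
jaw_back 0.68 [0.00545208 0.04780259]
lever_pivot 0.67 [ 0.03063375 -0.00867915]
lever_pivot 0.44 [ 0.12457629 -0.13364083]
mug 0.77 [-0.26678226  0.07371418]
mug 0.68 [0.13702205 0.30006563]
```

>>> send_rows(offset=[[0.004, 0, 0], [0.004, 0, 0], [0.003, 0, 0], [0.003, 0, 0], [0.002, 0, 0], [0.001, 0, 0], [0, 0, 0]], spin=[0, 0, 0, 0, 0, 0, 0], fingers=[1, 1, 1, 1, 1, 1, 1])

```text
clock: 15.88
position: [0.5376, 0.1258, 0.0653]
tcp_rot: [2.406, 2.021, -0.0]
ft_force: [-0.4, -2.9, 0.3]
grip_width: -0.001
grip_force: 0.0
```

>>> send_rows(offset=[[0.001, 0, 0], [0.001, 0, 0], [0, 0, 0]], spin=[0, 0, 0], fingers=[1, 1, 1])

```text
clock: 16.25
position: [0.538, 0.128, 0.0652]
tcp_rot: [-2.405, -2.021, -0.0]
ft_force: [-1.7, -3.8, 1.1]
grip_width: 0.001
grip_force: 0.0
```

>>> send_rows(offset=[[0.001, 0, 0], [0, 0, 0]], spin=[0, 0], fingers=[1, 1])

```text
clock: 16.5
position: [0.5382, 0.129, 0.0652]
tcp_rot: [-2.405, -2.021, 0.0]
ft_force: [-0.1, -4.9, 0.0]
grip_width: -0.001
grip_force: 0.0
```

>>> send_rows(offset=[[0.001, 0, 0], [0, 0, 0]], spin=[0, 0], fingers=[1, 1])

```text
clock: 16.75
position: [0.5383, 0.1301, 0.0653]
tcp_rot: [-2.405, -2.021, -0.0]
ft_force: [-0.6, -3.7, -0.5]
grip_width: 0.001
grip_force: 0.0
```

>>> send_rows(offset=[[0.001, 0, 0], [0, 0, 0]], spin=[0, 0], fingers=[1, 1])

```text
clock: 17.0
position: [0.5385, 0.1311, 0.0653]
tcp_rot: [-2.405, -2.021, -0.0]
ft_force: [-0.0, -4.3, -0.8]
grip_width: 0.002
grip_force: 0.0
```

>>> send_rows(offset=[[0.001, 0, 0], [0, 0, 0]], spin=[0, 0], fingers=[1, 1])

```text
clock: 17.25
position: [0.5386, 0.1314, 0.0652]
tcp_rot: [2.406, 2.02, -0.001]
ft_force: [-1.2, -5.8, 0.9]
grip_width: 0.003
grip_force: 0.0
```

>>> send_rows(offset=[[0.001, 0, 0], [0, 0, 0]], spin=[0, 0], fingers=[1, 1])

```text
clock: 17.5
position: [0.5386, 0.1314, 0.0652]
tcp_rot: [2.406, 2.019, -0.003]
ft_force: [-2.6, -7.9, 1.2]
grip_width: -0.0
grip_force: 0.0
```

```bash
python3 -c "
from h import *
st();p=imaging.snapshot('top');c=p['color'][155:240,205:365,::-1]
cv2.imwrite('pics/crop5.png',cv2.resize(c,None,fx=5,fy=5,interpolation=cv2.INTER_CUBIC))"
```

```text
t 17.5 jig xy [-0.006   0.0579] z 0.0652 yaw rel jig y (cw+) 90.09 F [-2.6 -7.9  1.2] grip [-0.  0.] q7 -0.4
```

View pics/crop5.png

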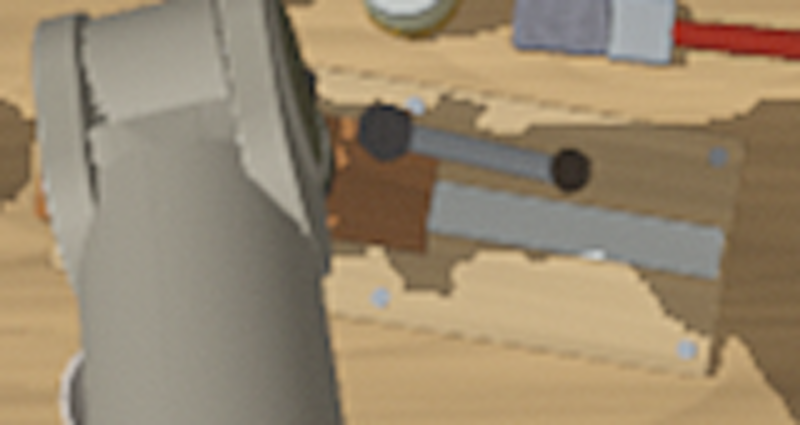

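>>> send_rows(offset=[[0.001, 0, 0], [0.001, 0, 0], [0, 0, 0], [0, 0, 0], [-0.006, 0, 0], [-0.006, 0, 0], [0, 0, -0.03], [0, 0, -0.03], [0, 0, -0.03], [-0.06, 0.01, 0], [-0.06, 0.01, 0], [0, 0, 0]], spin=[0, 0, 0, 0, 0, 0, 0, 0, 0, 0, 0, 0], fingers=[1, 1, 1, 1, 1, 1, 1, 1, 1, -0.2, -0.2, -0.2])

```text
clock: 19.05
position: [0.5362, -0.0044, 0.1559]
tcp_rot: [2.412, 2.009, 0.0]
ft_force: [-0.6, 0.7, -0.5]
grip_width: 0.596
grip_force: 0.0
```

```bash
python3 -c "
from h import *
st()
f=lambda p,u,v,z: toJ(onz(p,(205+(u+.5)/5-.5,155+(v+.5)/5-.5),z),P)
for c in ('wrist','scene','top'):
 p=imaging.snapshot(c)
 if c=='wrist': save(p,'w6.png')
 for n,z in(('lever_pivot',.067),('lever_tip',.08),('jaw_face',.07),('mug',.018)):
  for r in models.pinpoint(n,p)[:1]: print(c,n,round(r['score'],2),np.round(r['pixel']),toJ(onz(p,r['pixel'],z),P))
print(f(p,385,130,.078),f(p,570,170,.101))
"
```

```text
t 19.05 jig xy [ 0.015  -0.0763] z 0.1559 yaw rel jig y (cw+) 90.5 F [-0.6  0.7 -0.5] grip [0.6 0. ] q7 -0.17
wrist lever_pivot 0.94 [347.  94.] [0.03825965 0.01032055]
wrist lever_tip 0.73 [340. 237.] [ 0.03322933 -0.10253613]
scene lever_pivot 0.9 [357. 239.] [0.04462862 0.01196074]
scene lever_tip 0.64 [323. 210.] [ 0.02874342 -0.10887042]
scene jaw_face 0.86 [389. 241.] [0.00375511 0.08059863]
scene mug 0.78 [437. 348.] [0.14934605 0.29199285]
top lever_pivot 0.88 [282. 184.] [0.02899801 0.00848523]
top jaw_face 0.76 [253. 192.] [-0.01159353  0.08954225]
top mug 0.9 [243. 279.] [-0.27066568  0.08253293]
[0.03599141 0.01081646] [ 0.02806261 -0.10066876]
```

View pics/w6.png

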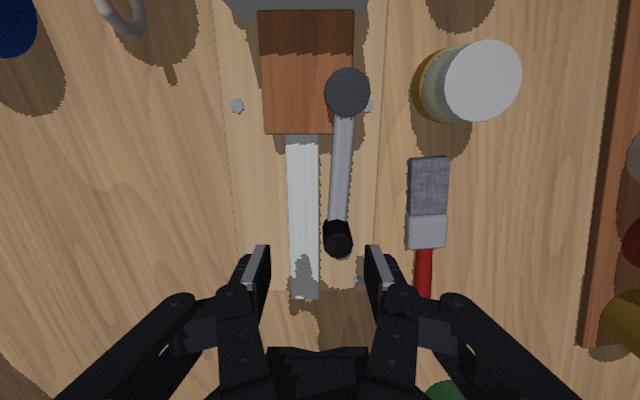

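>>> send_rows(offset=[[-0.013, 0.009, 0], [-0.013, 0.008, 0], [0, 0, 0], [0, 0, 0.03], [0, 0, 0.03], [0, 0, 0.019], [0, 0, 0], [0, 0, 0], [0, 0, 0], [0, 0, 0], [0, 0, 0]], spin=[0, 0, 0, 0, 0, 0, 0, 0, 0, 0, 0], fingers=[-0.2, -0.2, -0.2, -0.2, -0.2, -0.2, -0.2, 1, 1, 1, 1], squeeze=30)

```text
clock: 21.18
position: [0.5492, -0.0272, 0.0773]
tcp_rot: [2.405, 2.02, 0.002]
ft_force: [-1.1, -0.2, 6.3]
grip_width: 0.269
grip_force: 29.7
```

```bash
python3 -c "
from h import *
lev(np.array([.0365,.0097]))"
```

```text
t 21.18 jig xy [ 0.0318 -0.0965] z 0.0773 yaw rel jig y (cw+) 90.02 F [-1.1 -0.2  6.3] grip [ 0.27 29.68] q7 -0.09
lever 0.04460348521295772 rad 0.10632766433175081
```

>>> send_rows(offset=[[0, 0, 0], [0, 0, 0], [-0.0055, 0, 0], [0, 0, 0], [0, 0, 0], [0, 0, 0], [0, 0, 0]], spin=[0, 0, 0, 0, 0, 0, 0], fingers=[-0.3, -0.3, -0.3, 1, 1, 1, 1], squeeze=40)

```text
clock: 22.05
position: [0.5475, -0.0328, 0.0764]
tcp_rot: [2.405, 2.02, -0.0]
ft_force: [-1.5, -1.4, 1.4]
grip_width: 0.263
grip_force: 39.1
```

>>> send_rows(offset=[[0.0017, -0.0162, 0], [0.0017, -0.0162, 0], [0.0017, -0.0162, 0], [0.0017, -0.0162, 0], [0, 0, 0]], spin=[8.35, 8.35, 8.35, 8.35, 0], fingers=[1, 1, 1, 1, 1])

```text
clock: 22.68
position: [0.4907, -0.0006, 0.0765]
tcp_rot: [-2.882, -1.248, -0.001]
ft_force: [1.6, 1.8, -1.2]
grip_width: 0.268
grip_force: 39.3
```

```bash
python3 -c "
from h import *
lev(np.array([.0365,.0097]))"
```

```text
t 22.68 jig xy [-0.0305 -0.0803] z 0.0765 yaw rel jig y (cw+) 123.26 F [ 1.6  1.8 -1.2] grip [ 0.27 39.33] q7 -0.72
lever 0.6394821383910658 rad 0.11220089878525787
```

>>> send_rows(offset=[[0.0017, -0.0162, 0], [0.0017, -0.0162, 0], [0.0017, -0.0162, 0], [0, 0, 0]], spin=[8.35, 8.35, 8.35, 0], fingers=[1, 1, 1, 1])

```text
clock: 23.18
position: [0.4655, 0.0403, 0.0763]
tcp_rot: [-3.084, -0.598, -0.001]
ft_force: [3.2, 2.8, -3.8]
grip_width: 0.262
grip_force: 39.7
```

```bash
python3 -c "
from h import *
lev(np.array([.0365,.0097]))"
```

```text
t 23.18 jig xy [-0.0623 -0.0444] z 0.0763 yaw rel jig y (cw+) 148.12 F [ 3.2  2.8 -3.8] grip [ 0.26 39.73] q7 -1.25
lever 1.0697528137383296 rad 0.11266494286200648
```

>>> send_rows(offset=[[0.0017, -0.0162, 0], [0.0017, -0.0162, 0], [0.0017, -0.0162, 0], [0, 0, 0], [0, 0, 0]], spin=[8.35, 8.35, 8.35, 0, 0], fingers=[1, 1, 1, 1, 1])

```text
clock: 23.8
position: [0.4594, 0.0866, 0.0763]
tcp_rot: [-3.14, 0.087, -0.001]
ft_force: [3.5, 2.5, -4.7]
grip_width: 0.264
grip_force: 39.8
```

```bash
python3 -c "
from h import *
lev(np.array([.0365,.0097]))"
```

```text
t 23.8 jig xy [-0.0763  0.0001] z 0.0763 yaw rel jig y (cw+) -186.76 F [ 3.5  2.5 -4.7] grip [ 0.26 39.78] q7 -1.79
lever 1.4862456396705113 rad 0.11317941831152584
```

>>> send_rows(offset=[[0, -0.003, 0], [0, 0, 0], [0, 0, 0], [0, 0, 0], [0, 0, -0.04], [0, 0, -0.04], [-0.03, 0.05, -0.03], [-0.02, 0.06, 0], [0, 0.06, 0], [0, 0.06, 0], [0, 0, 0]], spin=[0, 0, 0, 0, 0, 0, 0, 0, 0, 0, 0], fingers=[1, 1, -0.3, -0.3, -0.3, -0.3, -0.3, -0.3, -0.3, -0.3, -0.3])

```text
clock: 25.18
position: [0.3961, -0.1379, 0.1854]
tcp_rot: [3.14, -0.105, 0.001]
ft_force: [0.9, 0.4, 0.7]
grip_width: 0.654
grip_force: 0.0
```

```bash
python3 -c "
from h import *
st();p=imaging.snapshot('top');c=p['color'][155:240,205:365,::-1]
cv2.imwrite('pics/crop7.png',cv2.resize(c,None,fx=5,fy=5,interpolation=cv2.INTER_CUBIC))"
```

```text
t 25.18 jig xy [-0.1    -0.2319] z 0.1854 yaw rel jig y (cw+) -186.07 F [0.9 0.4 0.7] grip [0.65 0.  ] q7 -1.42
```

View pics/crop7.png

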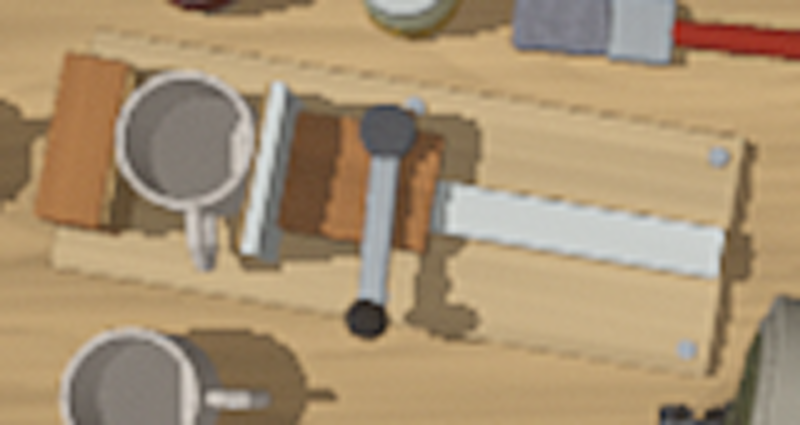

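```bash
python3 -c "
from h import *
a=cv2.imread('pics/crop5.png',0);b=cv2.imread('pics/crop7.png',0);z=cv2.imread('pics/crop0.png',0)
t=a[100:162,355:412]
r=cv2.matchTemplate(b[60:220,300:460],t,cv2.TM_CCOEFF_NORMED);print(cv2.minMaxLoc(r)[1],np.array(cv2.minMaxLoc(r)[3])+[300-355,60-100])
t=z[65:220,120:255] 
r=cv2.matchTemplate(b[40:250,80:290],t,cv2.TM_CCOEFF_NORMED);print('mug shift',cv2.minMaxLoc(r)[1],np.array(cv2.minMaxLoc(r)[3])+[80-120,40-65])
t=z[100:285,385:440]
r=cv2.matchTemplate(b[60:290,220:320],t,cv2.TM_CCOEFF_NORMED);print('jaw shift',cv2.minMaxLoc(r)[1],np.array(cv2.minMaxLoc(r)[3])+[220-385,60-100])
p=imaging.snapshot('top')
f=lambda u,v,z: toJ(onz(p,(205+(u+.5)/5-.5,155+(v+.5)/5-.5),z),P)
print('hub',f(388,130,.078),'mug',f(184,141,.103))
"
```

```text
0.8708000183105469 [ 4 -1]
mug shift 0.9215653538703918 [-11  -2]
jaw shift 0.8668373227119446 [-145  -40]
hub [0.03627976 0.00907672] mug [0.008086   0.12108069]
```

>>> send_rows(offset=[[0, -0.05, 0], [0, -0.05, 0], [0, -0.05, 0], [0, -0.05, 0], [0.015, -0.05, 0], [0.015, -0.05, 0], [0, 0, 0], [0, 0, 0]], spin=[0, 0, 0, 0, 0, 6, 0, 0], fingers=[-0.3, -0.3, -0.3, -0.3, -0.3, -0.3, -0.3, -0.3])

```text
clock: 26.28
position: [0.4442, 0.165, 0.1844]
tcp_rot: [3.13, -0.253, -0.002]
ft_force: [-0.6, -0.1, 0.2]
grip_width: 0.653
grip_force: 0.0
```

```bash
python3 -c "
from h import *
st(); p=imaging.snapshot('wrist'); save(p,'w8.png'); E=np.array(p['extrinsics']); print(toJ(E[:3,3],P),E[2,3])"
```

```text
t 26.27 jig xy [-0.1048  0.0748] z 0.1844 yaw rel jig y (cw+) -180.67 F [-0.6 -0.1  0.2] grip [0.65 0.  ] q7 -2.13
[-0.0235232   0.07562893] 0.32773769155593185
```

View pics/w8.png

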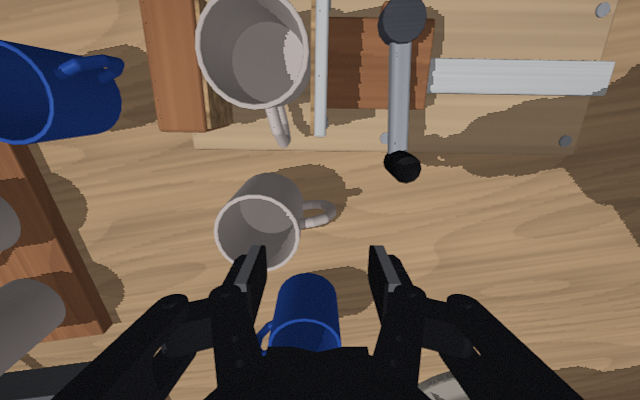

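```bash
python3 -c "
from h import *
p=imaging.snapshot('wrist')
c=p['color']
for r in (35,40,45,50,55): print(r,[tuple(int(v) for v in x) for x in c[r,300:332:1]][2:32])
cv2.imwrite('pics/z8.png',cv2.resize(c[0:120,180:340,::-1],None,fx=5,fy=5,interpolation=cv2.INTER_NEAREST))
for u,z in((309,.103),(311,.106),(314,.106),(328,.106),(195,.103)): print(u,z,toJ(onz(p,(u,45),z),P))
"
```

```text
35 [(182, 173, 170), (180, 171, 168), (178, 169, 167), (147, 138, 135), (100, 87, 72), (103, 87, 69), (100, 85, 69), (147, 121, 91), (173, 143, 106), (169, 140, 104), (170, 140, 102), (160, 137, 110), (162, 159, 156), (177, 179, 181), (183, 185, 186), (184, 186, 187), (184, 186, 186), (184, 185, 186), (184, 186, 187), (185, 187, 187), (184, 186, 187), (184, 186, 187), (173, 175, 176), (151, 153, 155), (116, 114, 115), (83, 61, 49), (84, 54, 36), (85, 57, 41), (85, 58, 41), (86, 57, 40)]
40 [(187, 178, 175), (181, 173, 170), (178, 170, 166), (169, 160, 158), (132, 124, 120), (97, 83, 69), (101, 85, 68), (140, 114, 85), (166, 136, 100), (163, 133, 98), (163, 133, 96), (152, 134, 113), (161, 161, 160), (178, 180, 181), (182, 183, 185), (185, 186, 187), (186, 187, 188), (184, 186, 186), (184, 186, 188), (184, 186, 186), (184, 186, 187), (184, 185, 186), (173, 175, 175), (149, 150, 152), (115, 114, 112), (86, 63, 49), (90, 58, 41), (90, 60, 41), (91, 62, 44), (91, 61, 42)]
45 [(177, 168, 164), (183, 174, 171), (180, 172, 168), (178, 170, 166), (153, 145, 143), (105, 96, 90), (96, 81, 66),
[... 824 characters left out ...]
86, 56, 38), (85, 56, 39), (84, 57, 39)]
55 [(177, 168, 165), (186, 177, 172), (182, 174, 170), (179, 170, 166), (163, 154, 151), (117, 110, 108), (89, 85, 84), (122, 102, 84), (145, 118, 86), (142, 114, 84), (141, 112, 81), (141, 125, 111), (161, 161, 160), (179, 181, 183), (184, 187, 187), (163, 165, 165), (163, 164, 165), (187, 187, 189), (185, 186, 188), (185, 186, 187), (185, 187, 187), (182, 183, 184), (166, 168, 169), (139, 142, 144), (102, 97, 98), (75, 49, 30), (78, 52, 35), (81, 55, 39), (79, 52, 35), (80, 54, 36)]
309 0.103 [0.01409964 0.08067295]
311 0.106 [0.01361496 0.07921295]
314 0.106 [0.01363473 0.0771436 ]
328 0.106 [0.01372703 0.06748678]
195 0.103 [0.01333779 0.16038202]
```

View pics/z8.png

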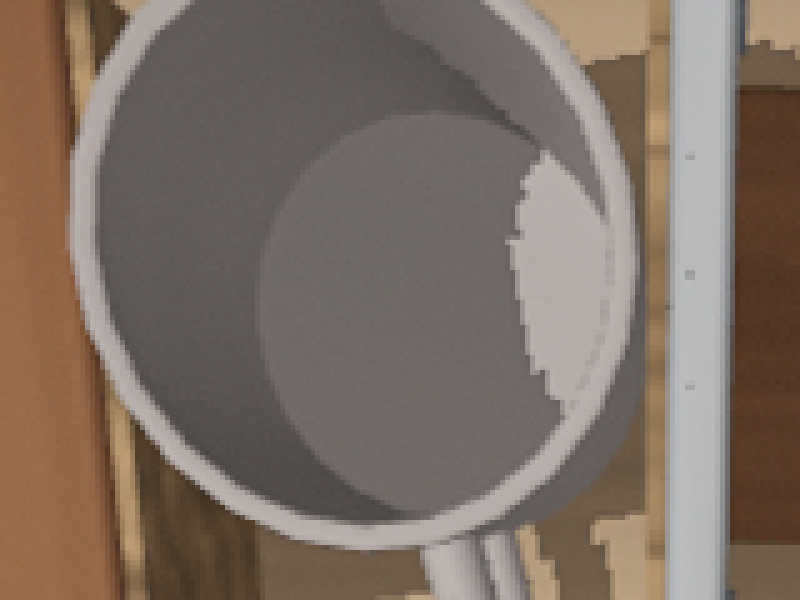

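```bash
python3 -c "
from h import *
print(ticket.hand_in())"
```

```text
the job is handed in; nothing more can be done
None
```

The job is handed in: I freed the lever, pushed the jaw up until the mug stopped against the end stop, and swung the lever back to about its 1.5 rad stop; the last pictures show the mug upright with about 1 mm of slack at the jaw. I saw nothing else on the table disturbed, and the hand-in gave no verdict.

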